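Find and replace the castor that binds

ROBOT

A 7-joint arm with a two-finger parallel gripper is mounted at the origin on the work surface. World frame = base frame: x ahead of the robot, y to its left, z up, the work surface at z = 0. Lengths are in m, angles in rad, forces in N, time in s.
With the tool pointing down it reaches from about 0.425 to 0.925 m from the base axis. Payload 6.8 kg.
Tool frame: the origin (TCP) lies on the front face of the gripper's body, between the roots of the fingers; the fingertips stand 73 mm ahead of it and the grasp point (between the pads) lies 54 mm ahead of it (env.nose_length is the distance from the TCP to the fingertips, in m); z points along the fingers, y is the direction in which the jaws open and shut (so a half turn about z gives the same grasp; the last joint's range is limited). The gripper opens to 85 mm and grips with 20 to 120 N. Pads are 22 mm wide; open, the fingers measure 114 mm over their backs; the gripper's body (76 mm by 85 mm) begins 54 mm behind the grasp point. The pads swing forward as they close: fully open they stand 13 mm farther back than shut.
Start: joints at [-1.336, 0.477, 0.022, 1.555, -0.011, 1.109, -0.083], TCP at [0.227, 0.636, 0.304] pointing down, gripper open.
Joint ranges: [-2.96, 2.96], [-0.34, 2.1], [-1.41, 1.46], [0.24, 2.44], [-1.37, 4.51], [0.17, 1.92], [-2.96, 2.96]. Speed limits (rad/s): [2.39, 2.39, 3.14, 3.14, 3.14, 3.14, 3.14].

INTERFACE

Orientations are given as a unit quaternion [w, x, y, z].
In Python, from cell import env, kin, camera, calibration, job gives the robot as it stands. The module is installed in compiled form; this text tells all that it offers. Calls block until the motion is done:
- env.reach(position, orientation): joint-space move of the TCP to a pose.
- env.movel(position, velocity=0.15, rot=None, stop_force=None): straight line of the TCP; rot=None keeps the orientation; velocity is the mean speed in m/s. With stop_force (N) it stops when the force on the tool has changed by that much, and returns True; else False.
- env.goto_joints(angles): joint-space move.
- env.grip(opening, f_grip=None): finger opening in m; f_grip is the grip in N (None keeps the last); returns when the fingers have stopped.
- env.dwell(seconds).
- kin.inverse_kinematics(position, orientation): joint angles nearest the present ones, or None.
- env.get_state(): the state.
- camera(name): name is "scene" or "top"; returns (picture, depth): 384x512x3 uint8, blue, green, red; 384x512 float32, m along the optical axis (not along the pixel's ray), 0 where there is no reading.
- calibration(name): a dict with "fx", "fy", "cx", "cy" (pixels), "rvec" (rotation vector, rad) and "tvec" (3), from world to camera coordinates, as OpenCV has them. Camera axes: x right, y down, z forward; pixel columns grow to the right and rows downward; lengths in m; the calibration is good to about 2 mm. A picture is of the moment at which its call begins. calibration takes no time and is no camera call.
A pose or a line that the arm cannot do raises env.PlanningError and nothing moves.
- job.job_done(): hands the job in, once; it reports no verdict.
The state is a dict: "time": time; "qpos": joint angles; "joint_velocities": joint speeds; "joint_torque": joint torques, N m; "tcp_pos": TCP position; "orientation": TCP orientation; "force": force on the tool from outside, world axes, zero at the start; "torque": the same for the moment, N m; "opening": finger opening in m.
Only numpy, scipy, OpenCV 4.12 (cv2) and the standard library are available. Lean on these libraries where they do the work, as an engineer would, in place of code of your own. Each camera call takes 0.05 s, during which the arm holds its last target.

TASK

The base of the roll-out box lies upside down on the bench with its four castors sitting on their studs: turn the wheel of each of the four with the fingers, the stiff one too, to find the one that binds instead of spinning freely. Drop that castor into the scrap bin and set the spare castor over the bared studs, wheel up, until its plate lies flush on the board; leave the three sound ones seated and the rest of the bench undisturbed.

Things in the scene. Friction and masses are not known exactly. Their poses are not given: they have to be found in the camera images.
- castor_a: one of four alike fixed castors on the board, plate down, wheel up, 100 mm high, 0.36 kg; their seats vary and which one binds cannot be seen. Origin: centre of the plate's underside; x: rolling direction (plate length), along the board's x; y: axle; z up. Black rubber wheel 75 mm across, 25 mm wide, axle 62.5 mm above the origin. Other sizes: see spare_castor
- castor_a_wheel (a joint): turn of its wheel, rad, no stops; grows as the wheel's top moves to the castor's +x; starts within 0.05 of 0 (chalk stroke across the tread uppermost). A sound wheel turns at a touch and runs on for some tenths of a second or more after the push; one that binds needs about 2 N along the tread to turn (press harder if the fingers slip) and stops dead when the push ends
- castor_b: one of four alike fixed castors on the board, plate down, wheel up, 100 mm high, 0.36 kg; their seats vary and which one binds cannot be seen. Origin: centre of the plate's underside; x: rolling direction (plate length), along the board's x; y: axle; z up. Black rubber wheel 75 mm across, 25 mm wide, axle 62.5 mm above the origin. Other sizes: see spare_castor
- castor_b_wheel (a joint): turn of its wheel, rad, no stops; grows as the wheel's top moves to the castor's +x; starts within 0.05 of 0 (chalk stroke across the tread uppermost). A sound wheel turns at a touch and runs on for some tenths of a second or more after the push; one that binds needs about 2 N along the tread to turn (press harder if the fingers slip) and stops dead when the push ends
- castor_c: one of four alike fixed castors on the board, plate down, wheel up, 100 mm high, 0.36 kg; their seats vary and which one binds cannot be seen. Origin: centre of the plate's underside; x: rolling direction (plate length), along the board's x; y: axle; z up. Black rubber wheel 75 mm across, 25 mm wide, axle 62.5 mm above the origin. Other sizes: see spare_castor
- castor_c_wheel (a joint): turn of its wheel, rad, no stops; grows as the wheel's top moves to the castor's +x; starts within 0.05 of 0 (chalk stroke across the tread uppermost). A sound wheel turns at a touch and runs on for some tenths of a second or more after the push; one that binds needs about 2 N along the tread to turn (press harder if the fingers slip) and stops dead when the push ends
- castor_d: one of four alike fixed castors on the board, plate down, wheel up, 100 mm high, 0.36 kg; their seats vary and which one binds cannot be seen. Origin: centre of the plate's underside; x: rolling direction (plate length), along the board's x; y: axle; z up. Black rubber wheel 75 mm across, 25 mm wide, axle 62.5 mm above the origin. Other sizes: see spare_castor
- castor_d_wheel (a joint): turn of its wheel, rad, no stops; grows as the wheel's top moves to the castor's +x; starts within 0.05 of 0 (chalk stroke across the tread uppermost). A sound wheel turns at a touch and runs on for some tenths of a second or more after the push; one that binds needs about 2 N along the tread to turn (press harder if the fingers slip) and stops dead when the push ends
- spare_castor: new, sound castor of the same make and origin, alone on the bench left of the board. Steel plate 116 x 56 x 5 mm with two through slots, 14 (x) x 11 (y) mm, at x = +-44 mm; fork of two flat steel legs, 30 mm wide along x, 37 mm over their outer faces along y, 80 mm high, good to grip; the wheel stands out 20 mm above them. Alike when turned by half a turn
- base_board: plywood base of a roll-out box, bottom up, 300 (x) x 270 (y) x 18 mm, immovable; origin: centre of its underside. Each castor's plate lies flat on it, loose, over two upright steel studs 8 mm thick, pointed by a chamfer, ending 22 mm above the board, 44 mm either side of the seat centre along the board's x; no nuts on them
- seat_0 (a point): centre of a seat, midway between its two studs, on the board's upper face: -75, -85 mm from the board's centre
- seat_1 (a point): centre of a seat, midway between its two studs, on the board's upper face: -75, +85 mm from the board's centre
- seat_2 (a point): centre of a seat, midway between its two studs, on the board's upper face: +75, -85 mm from the board's centre
- seat_3 (a point): centre of a seat, midway between its two studs, on the board's upper face: +75, +85 mm from the board's centre
- scrap_bin: open grey sheet-metal scrap bin, 200 (x) x 180 (y) x 95 mm high, walls 4 mm, immovable; origin: centre of its underside
- bin_floor (a point): centre of the bin's inner floor, 5 mm above the bench
- nut_dish: shallow aluminium dish with the nuts, 68 mm wide, 14 mm high, in the middle of the board; origin: centre of its underside; to be left alone
- spanner: steel spanner 190 mm long lying on the bench; origin under its middle; to be left alone
- screwdriver: screwdriver 200 mm long with a wooden handle; origin under its middle; to be left alone
- old_wheel: bare wheel without a fork, 100 mm wide, lying flat, 30 mm thick; origin under its centre; to be left alone
- rivet_jar: amber jar, 70 mm wide, 100 mm high; origin under its centre; to be left alone
- glue_tin: tin, 80 mm wide, 110 mm high; origin under its centre; to be left alone
Things that resemble listed ones, but are neither listed nor needed, are in the scene too. What is shaped like the castor_a but purple or yellow is not meant. What is shaped like the spare_castor but yellow is not meant.

How it is judged:
On the way:
1. each of the four wheels on the board has been turned visibly (about 15 degrees or more) from where it stood ((value of joint castor_a_wheel above 0.2 rad or value of joint castor_a_wheel below -0.2 rad) and (value of joint castor_b_wheel above 0.2 rad or value of joint castor_b_wheel below -0.2 rad) and (value of joint castor_c_wheel above 0.2 rad or value of joint castor_c_wheel below -0.2 rad) and (value of joint castor_d_wheel above 0.2 rad or value of joint castor_d_wheel below -0.2 rad)), for 0.05 s.
At the end, for the whole second after the job is handed in: The castor that binds (binding_one) is at rest in the scrap bin; the three sound ones (sound_1 to sound_3) and the spare sit at rest on the board's seats: plate flush within 3 mm, upright within 3 degrees, lengthwise along the board, within 7 mm of the seat centre (x of binding_one in the frame of bin_floor between -0.098 and 0.098 m and y of binding_one in the frame of bin_floor between -0.088 and 0.088 m and z of binding_one in the frame of bin_floor between -0.01 and 0.1 m and x of sound_1 in the frame of base_board between -0.15 and 0.15 m and y of sound_1 in the frame of base_board between -0.135 and 0.135 m and x of sound_2 in the frame of base_board between -0.15 and 0.15 m and y of sound_2 in the frame of base_board between -0.135 and 0.135 m and x of sound_3 in the frame of base_board between -0.15 and 0.15 m and y of sound_3 in the frame of base_board between -0.135 and 0.135 m and (horizontal distance between spare_castor and seat_0 below 0.007 m or horizontal distance between spare_castor and seat_1 below 0.007 m or horizontal distance between spare_castor and seat_2 below 0.007 m or horizontal distance between spare_castor and seat_3 below 0.007 m) and z of spare_castor in the frame of base_board between 0.015 and 0.021 m and angle between spare_castor's own z axis and vertical below 0.05 rad and angle between the x axis of spare_castor and the x axis of base_board, either way round below 0.1 rad and linear speed of spare_castor below 0.02 m/s and (((horizontal distance between castor_a and seat_0 below 0.007 m or horizontal distance between castor_a and seat_1 below 0.007 m or horizontal distance between castor_a and seat_2 below 0.007 m or horizontal distance between castor_a and seat_3 below 0.007 m) and z of castor_a in the frame of base_board between 0.015 and 0.021 m and angle between castor_a's own z axis and vertical below 0.05 rad and angle between the x axis of castor_a and the x axis of base_board, either way round below 0.1 rad and linear speed of castor_a below 0.02 m/s) or ((x of castor_a in the frame of bin_floor between -0.098 and 0.098 m and y of castor_a in the frame of bin_floor between -0.088 and 0.088 m and z of castor_a in the frame of bin_floor between -0.01 and 0.1 m) and linear speed of castor_a below 0.03 m/s)) and (((horizontal distance between castor_b and seat_0 below 0.007 m or horizontal distance between castor_b and seat_1 below 0.007 m or horizontal distance between castor_b and seat_2 below 0.007 m or horizontal distance between castor_b and seat_3 below 0.007 m) and z of castor_b in the frame of base_board between 0.015 and 0.021 m and angle between castor_b's own z axis and vertical below 0.05 rad and angle between the x axis of castor_b and the x axis of base_board, either way round below 0.1 rad and linear speed of castor_b below 0.02 m/s) or ((x of castor_b in the frame of bin_floor between -0.098 and 0.098 m and y of castor_b in the frame of bin_floor between -0.088 and 0.088 m and z of castor_b in the frame of bin_floor between -0.01 and 0.1 m) and linear speed of castor_b below 0.03 m/s)) and (((horizontal distance between castor_c and seat_0 below 0.007 m or horizontal distance between castor_c and seat_1 below 0.007 m or horizontal distance between castor_c and seat_2 below 0.007 m or horizontal distance between castor_c and seat_3 below 0.007 m) and z of castor_c in the frame of base_board between 0.015 and 0.021 m and angle between castor_c's own z axis and vertical below 0.05 rad and angle between the x axis of castor_c and the x axis of base_board, either way round below 0.1 rad and linear speed of castor_c below 0.02 m/s) or ((x of castor_c in the frame of bin_floor between -0.098 and 0.098 m and y of castor_c in the frame of bin_floor between -0.088 and 0.088 m and z of castor_c in the frame of bin_floor between -0.01 and 0.1 m) and linear speed of castor_c below 0.03 m/s)) and (((horizontal distance between castor_d and seat_0 below 0.007 m or horizontal distance between castor_d and seat_1 below 0.007 m or horizontal distance between castor_d and seat_2 below 0.007 m or horizontal distance between castor_d and seat_3 below 0.007 m) and z of castor_d in the frame of base_board between 0.015 and 0.021 m and angle between castor_d's own z axis and vertical below 0.05 rad and angle between the x axis of castor_d and the x axis of base_board, either way round below 0.1 rad and linear speed of castor_d below 0.02 m/s) or ((x of castor_d in the frame of bin_floor between -0.098 and 0.098 m and y of castor_d in the frame of bin_floor between -0.088 and 0.088 m and z of castor_d in the frame of bin_floor between -0.01 and 0.1 m) and linear speed of castor_d below 0.03 m/s))); the robot touches nothing.
It fails at once if a bystander moved by more than 40 mm (distance of any of nut_dish, spanner, screwdriver, old_wheel, rivet_jar, glue_tin from where it was at the start of the episode above 0.04 m).
It fails at once if a sound castor taken off the board (lifted by more than 20 mm) (z of any of sound_1, sound_2, sound_3 in the frame of base_board above 0.042 m).
It also fails if it takes over 72 s, if anything falls off the work surface, if the arm or the gripper's body presses on something with over 40 N, if the wrist force passes 120 N, or if a joint passes its speed limit or range.

## Working session

There is one attempt and no reset: what is moved stays moved. The work goes in short steps, each a Python script; the robot and the scene stay as the last script left them, time stands still between calls to the robot, and variables do not carry over. Pictures are saved under pics/ and viewed, and the job is handed in when it is done.

```bash
mkdir -p pics; python3 - <<'E'
from cell import env,camera,calibration
import cv2,numpy as np
for n in ("scene","top"):
    p,d=camera(n); np.save(f"pics/{n}_d0.npy",d); cv2.imwrite(f"pics/{n}0.png",p)
    c=calibration(n); print(n,c)
    cv2.imwrite(f"pics/{n}0b.png",cv2.resize(p,(800,600),interpolation=cv2.INTER_CUBIC))
s=env.get_state();print(s['time'],s['tcp_pos'],s['orientation'],env.nose_length)
E
```

```text
scene {'fx': 378.7628404724289, 'fy': 378.7628404724289, 'cx': 248.63554528243304, 'cy': 190.1212194664496, 'rvec': array([ 1.6163478 ,  1.87321426, -0.82539887]), 'tvec': array([ 0.02915769, -0.29306415,  1.60200928])}
top {'fx': 456.78317595311796, 'fy': 456.78317595311796, 'cx': 250.07873966361035, 'cy': 188.22293246920202, 'rvec': array([ 2.12293508, -2.1827001 ,  0.12482421]), 'tvec': array([0.04960286, 0.51902656, 1.18398407])}
0.1 [0.22677687 0.6353313  0.30301409] [-7.74896747e-05  1.70576286e-01  9.85344124e-01 -8.25996817e-04] 0.0726
```

View pics/scene0b.png

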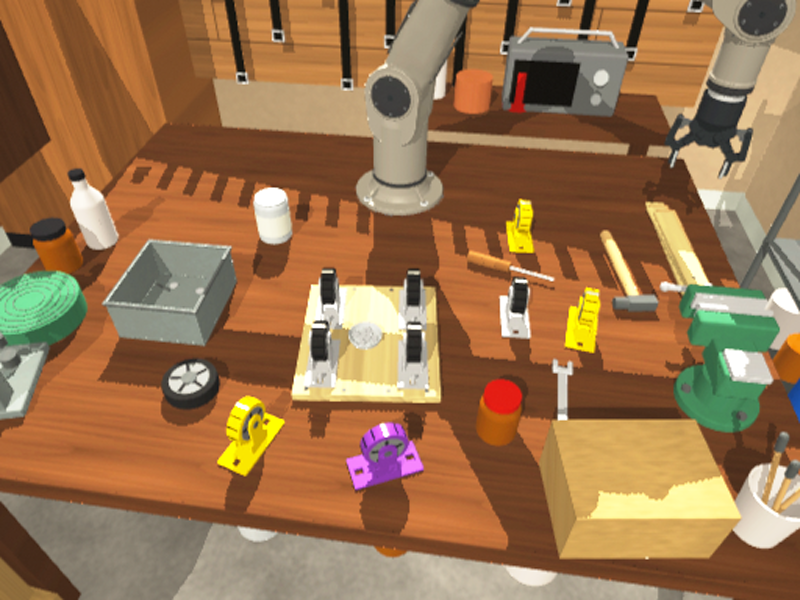

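View pics/top0b.png

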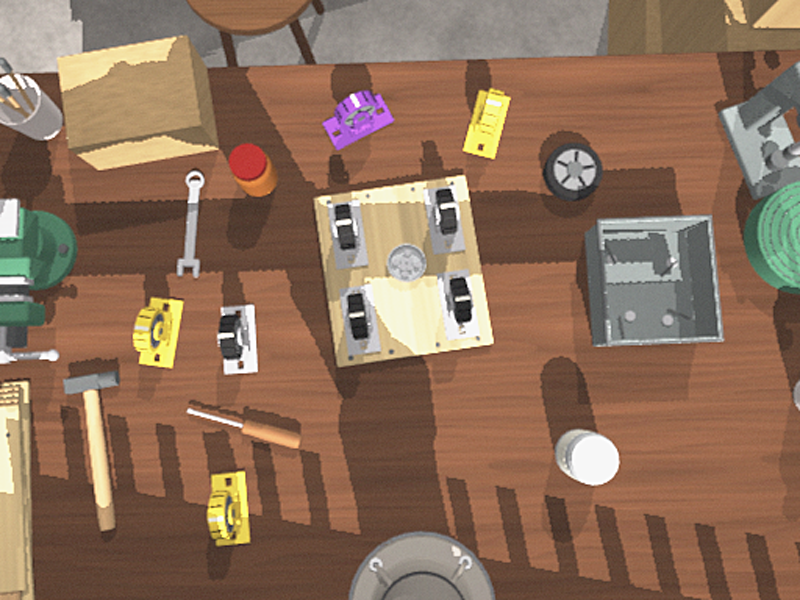

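```bash
cat > h.py <<'E'
import numpy as np,cv2
from cell import env,kin,camera,calibration,job
from scipy.spatial.transform import Rotation as R
def cloud(d,c):
    v,u=np.mgrid[0:d.shape[0],0:d.shape[1]]
    P=np.stack([(u-c['cx'])/c['fx']*d,(v-c['cy'])/c['fy']*d,d],-1)
    Rm=cv2.Rodrigues(c['rvec'])[0]
    return (P-c['tvec'])@Rm
E
python3 - <<'E'
from h import *
d=np.load('pics/top_d0.npy');c=calibration('top');P=cloud(d,c);P[d==0]=np.nan
img=cv2.imread('pics/top0.png')
d2=np.load('pics/scene_d0.npy');P2=cloud(d2,calibration('scene'));P2[d2==0]=np.nan
def px(u,v):return P[int(v*.64),int(u*.64)].round(4)
print('bench',px(500,400),px(560,500))
for n,(u,v) in dict(dish=(405,262),binfl=(650,290),jar=(590,458),rj=(250,160),spare=(236,330)).items(): print(n,px(u,v))
m=(P[...,2]>.012)&(P[...,2]<.024)
m[:, :195]=0;m[:,325:]=0;m[:105]=0;m[245:]=0
pts=P[m][:,:2].astype(np.float32);print(len(pts),np.median(P[m][:,2]))
r=cv2.minAreaRect(pts);print('board',r,cv2.boxPoints(r))
# wheels, both clouds
for nm,Q in(('top',P),('scene',P2)):
  q=Q.reshape(-1,3);q=q[np.isfinite(q[:,0])]
  b=q[(q[:,2]>.085)&(q[:,2]<.13)&(np.hypot(q[:,0]-r[0][0],q[:,1]-r[0][1])<.2)]
  a=np.float32(np.array([b[:,0],b[:,1]]).T)
  for sx in(-1,1):
   for sy in(-1,1):
    k=b[((b[:,0]-r[0][0])*sx>0)&((b[:,1]-r[0][1])*sy>0)]
    print(nm,sx,sy,len(k),k.mean(0).round(4),k.min(0).round(4),k.max(0).round(4))
  s=q[(q[:,2]>.02)&(q[:,2]<.12)&(abs(q[:,0]-px(236,340)[0])<.08)&(abs(q[:,1]-px(236,340)[1])<.045)]
  w=s[s[:,2]>.085]; print(nm,'spare',len(w),w.mean(0),w.min(0),w.max(0))
# bin
b=P[(P[...,2]>.085)&(P[...,2]<.1)&(P[...,1]<-.15)&(P[...,1]>-.6)];rr=cv2.minAreaRect(b[:,:2].astype(np.float32));print('bin',rr,len(b))
# plate of spare: white pix with z .002-.009
m=(abs(P[...,2]-.005)<.004)&(img.min(-1)>120)
m[:, :130]=0;m[:,175:]=0;m[:185]=0;m[245:]=0
rr=cv2.minAreaRect(P[m][:,:2].astype(np.float32));print('spare plate',rr,m.sum())
x=cv2.resize(img[105:245,120:330],None,fx=3.8,fy=3.8,interpolation=cv2.INTER_CUBIC);cv2.imwrite('pics/crop1.png',x)
E
```

```text
bench [ 0.336  -0.1466  0.0028] [ 0.1661 -0.2399 -0.0032]
dish [0.5779 0.0096 0.0259]
binfl [ 0.5199 -0.4159  0.0034]
jar [ 0.2464 -0.2659  0.1066]
rj [0.7428 0.2612 0.0992]
spare [0.4626 0.2878 0.0845]
8378 0.018091941901344666
board ((0.5651727318763733, 0.014166340231895447), (0.3002811670303345, 0.2703081965446472), 6.998971939086914) [[ 0.39968222  0.13001846]
 [ 0.43261963 -0.13827549]
 [ 0.73066324 -0.10168578]
 [ 0.69772583  0.16660817]]
top -1 -1 354 [ 0.4985 -0.078   0.1074] [ 0.4645 -0.0987  0.0859] [ 0.5359 -0.0601  0.123 ]
top -1 1 345 [0.477  0.0884 0.1073] [0.4416 0.071  0.0851] [0.5153 0.1091 0.1218]
top 1 -1 337 [ 0.6451 -0.06    0.1072] [ 0.6121 -0.0793  0.0855] [ 0.6852 -0.041   0.1222]
top 1 1 332 [0.6242 0.106  0.107 ] [0.5913 0.0882 0.085 ] [0.6641 0.1266 0.122 ]
top spare 246 [0.45148329 0.29911439 0.0943599 ] [0.41980409 0.28634435 0.08503267] [0.48301557 0.31359367 0.10475699]
scene -1 -1 187 [ 0.5204 -0.0736  0.1033] [ 0.4771 -0.0958  0.0851] [ 0.5448 -0.0582  0.1178]
scene -1 1 176 [0.498  0.0927 0.1043] [0.4614 0.0742 0.0854] [0.5205 0.1103 0.1185]
scene 1 -1 237 [ 0.6666 -0.0558  0.1047] [ 0.6309 -0.0779  0.0857] [ 0.6922 -0.0401  0.1184]
scene 1 1 238 [0.6475 0.1098 0.1043] [0.6087 0.0902 0.0851] [0.6717 0.1279 0.119 ]
scene spare 105 [0.46591083 0.30100373 0.09313681] [0.43574898 0.28779281 0.08529334] [0.4865067  0.31503232 0.10108515]
bin ((0.5231655240058899, -0.3612881898880005), (0.45167288184165955, 0.6400047540664673), 87.3786392211914) 1305
spare plate ((0.4532468914985657, 0.3055450916290283), (0.11732929944992065, 0.0682486891746521), 2.5106141567230225) 405
```

View pics/crop1.png

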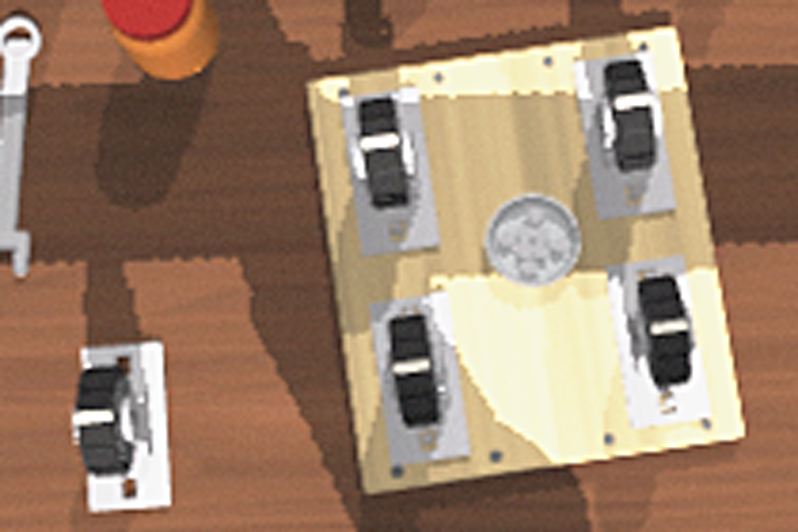

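```bash
cat >> h.py <<'E'
YAW=np.deg2rad(7.0);BC=np.array([.5652,.0142])
ex=np.array([np.cos(YAW),np.sin(YAW)]);ey=np.array([-ex[1],ex[0]])
SEAT=[BC+sx*.075*ex+sy*.085*ey for sx,sy in((-1,-1),(-1,1),(1,-1),(1,1))]
def down(yaw):
    q=(R.from_euler('z',yaw)*R.from_euler('x',np.pi)).as_quat();return np.array([q[3],q[0],q[1],q[2]])
def ray(n,u,v,z):
    c=calibration(n);Rm=cv2.Rodrigues(c['rvec'])[0]
    o=-Rm.T@c['tvec'];w=Rm.T@np.array([(u-c['cx'])/c['fx'],(v-c['cy'])/c['fy'],1]);return o+w*(z-o[2])/w[2]
def proj(n,p):
    c=calibration(n);return cv2.projectPoints(np.float64(p).reshape(-1,1,3),c['rvec'],c['tvec'],np.array([[c['fx'],0,c['cx']],[0,c['fy'],c['cy']],[0,0,1]]),None)[0].reshape(-1,2)
E
python3 - <<'E'
from h import *
for u,v in((82,345),(160,342),(170,505),(92,512)): print(ray('top',120+u/3.8-.4,105+v/3.8-.4,.005).round(4))
d=np.load('pics/top_d0.npy');P=cloud(d,calibration('top'))
m=(P[...,2]>.08)&(P[...,2]<.11);m[:, :365]=0;m[:,470:]=0;m[:130]=0;m[235:]=0
print('bin',cv2.minAreaRect(P[m][:,:2].astype(np.float32)),m.sum())
d2=np.load('pics/scene_d0.npy')
for n,dd in(('top',d),('scene',d2)):
  Q=cloud(dd,calibration(n)).reshape(-1,3)
  s=Q[(Q[:,2]>.088)&(Q[:,2]<.12)&(abs(Q[:,0]-.4515)<.06)&(abs(Q[:,1]-.3)<.04)][:,:2]
  print(n,'spare yaw',np.rad2deg(np.arctan(np.polyfit(s[:,0]-.45,s[:,1],1))),cv2.minAreaRect(s.astype(np.float32)))
for y in(YAW,YAW+np.pi):
  for s in SEAT+[np.array([.4515,.3]),np.array([.52,-.42])]:
    q=kin.inverse_kinematics(np.array([*s,.25]),down(y));print(None if q is None else np.round(q,2))
  # dish
E
```

```text
[0.5124 0.3326 0.005 ]
[0.513  0.2766 0.005 ]
[0.3965 0.2698 0.005 ]
[0.3931 0.3252 0.005 ]
bin ((0.5249221920967102, -0.40014439821243286), (0.20827138423919678, 0.18957020342350006), 0.7021859288215637) 1203
top spare yaw [ 2.66052376 16.6527981 ] ((0.45257654786109924, 0.2999553680419922), (0.057260312139987946, 0.025533637031912804), 3.2237892150878906)
scene spare yaw [ 2.89427938 16.73063147] ((0.4591917097568512, 0.30174174904823303), (0.047078996896743774, 0.025074902921915054), 0.6755560040473938)
[-0.78  0.43  1.05  2.05 -0.47  0.92 -0.93]
[-0.98  0.3   0.8   2.09 -0.28  0.86 -1.46]
[-0.54  0.61  0.79  1.7  -0.5   1.04 -1.03]
[-0.76  0.56  0.7   1.73 -0.41  1.   -1.36]
[-1.22  0.37  0.66  1.96 -0.29  0.9  -1.87]
[-0.14  0.91  1.27  1.67 -0.9   1.27 -0.13]
[-0.48  0.3   0.62  2.04 -0.23  0.87  1.96]
[-0.58  0.24  0.31  2.06 -0.1   0.85  1.48]
[-0.33  0.53  0.47  1.69 -0.27  0.99  1.92]
[-0.43  0.47  0.23  1.71 -0.12  0.97  1.53]
[-0.75  0.32  0.06  1.93 -0.02  0.89  1.01]
[ 0.1   0.62  0.73  1.66 -0.46  1.05  2.66]
```

```bash
cat >> h.py <<'E'
def T(): return env.get_state()['time']
def crop(n,img,p,k=6,r=(45,60)):
    u,v=proj(n,p)[0].astype(int);a=img[max(0,v-r[0]):v+r[0],max(0,u-r[1]):u+r[1]]
    return cv2.resize(a,None,fx=k,fy=k,interpolation=cv2.INTER_CUBIC)
def touch(s,yaw=YAW+np.pi):
    """contact on tread top, returns tcp z"""
    env.movel(np.array([*s,.215]),.3,rot=down(yaw)) if False else env.reach(np.array([*s,.205]),down(yaw))
    f0=env.get_state()['force'].copy()
    hit=env.movel(np.array([*s,.182]),.02,stop_force=3)
    st=env.get_state();print('touch',hit,st['tcp_pos'].round(4),(st['force']-f0).round(2),st['time'])
    return st['tcp_pos'][2]
E
python3 - <<'E'
from h import *
env.grip(0.0,60)
print(T())
s=SEAT[1]
env.reach(np.array([*s,.25]),down(YAW+np.pi));print(T())
z=touch(s);np.save('z.npy',z)
p,_=camera('scene');cv2.imwrite('pics/t1.png',crop('scene',p,[*s,.12]))
print(T(),env.get_state()['opening'])
E
```

```text
0.8667
3.0333
touch True [0.4808 0.0894 0.1907] [-0.08  0.59  4.62] 4.0833
4.1333 -7.796473495938979e-05
```

View pics/t1.png

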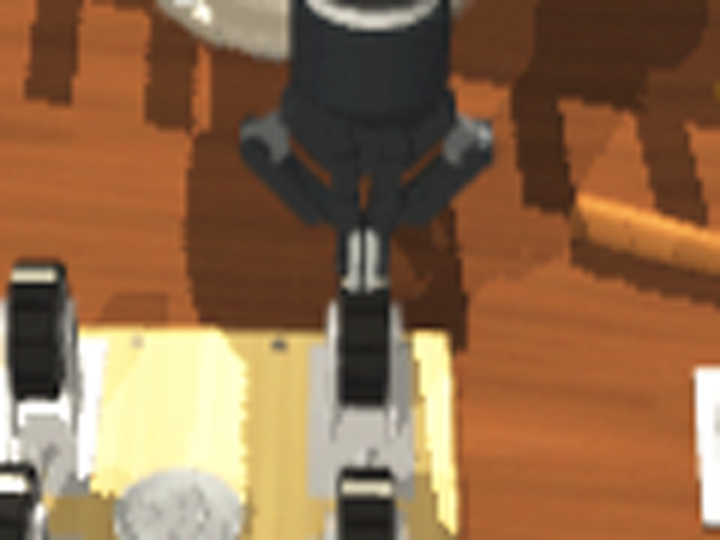

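The closed fingertips rest on the tread top of seat 1's wheel (around pixel 365,285), and the contact height matches the model (0.1906). Next is the flick.

```bash
cat >> h.py <<'E'
def flick(s,tag,z=.1900,v=.35,n=5,back=.035):
    a=np.array([*(s-back*ex),z]);b=np.array([*(s+back*ex),z])
    if np.linalg.norm(env.get_state()['tcp_pos'][:2]-a[:2])>.06: env.reach(a+[0,0,.02],down(YAW+np.pi))
    else: env.movel(env.get_state()['tcp_pos']+[0,0,.006],.2);env.movel(a+[0,0,.006],.3)
    env.movel(a,.2)
    t0=T();ims=[crop('scene',camera('scene')[0],[*s,.11],4,(28,16))]
    env.movel(b,v);t1=T()
    for i in range(n):
        ims.append(crop('scene',camera('scene')[0],[*s,.11],4,(28,16)))
    env.dwell(.5);ims.append(crop('scene',camera('scene')[0],[*s,.11],4,(28,16)))
    h=min(i.shape[0] for i in ims);cv2.imwrite(f'pics/{tag}.png',np.hstack([np.pad(i[:h],((0,0),(0,4),(0,0))) for i in ims]))
    st=env.get_state();print(t0,t1,T(),st['force'].round(1),st['tcp_pos'].round(4))
E
python3 - <<'E'
from h import *
flick(SEAT[1],'f1a')
E
```

```text
4.9 5.3 6.1 [ 0.3  0.4 -0.9] [0.5151 0.0937 0.19  ]
```

View pics/f1a.png

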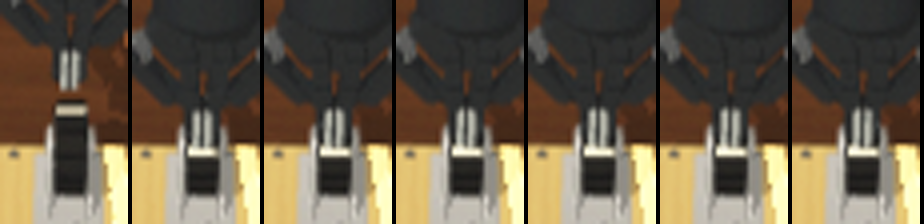

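Seat 1's chalk stroke moved about 0.8–0.9 rad (the push length) and stayed at the same pixel in all later frames, so it probably binds. I'll flick the others to compare.

```bash
python3 - <<'E'
from h import *
def up(): 
    p=env.get_state()['tcp_pos'];env.movel(p+[0,0,.03],.3)
for i in (3,2,0):
    up(); flick(SEAT[i],f'f{i}a',n=6)
E
python3 -c "
import cv2,numpy as np
a=[cv2.imread(f'pics/f{i}a.png') for i in (3,2,0)];w=min(x.shape[1] for x in a)
i=np.vstack([x[:,:w] for x in a]);cv2.imwrite('pics/f_all.png',cv2.resize(i,None,fx=min(1,800/w,600/i.shape[0]),fy=min(1,800/w,600/i.shape[0])))"
```

```text
7.0167 7.4167 8.2667 [ 0.3 -0.6 -0.1] [0.664  0.112  0.1899]
9.5333 9.9333 10.7833 [ 0.1 -0.4 -0.5] [ 0.6847 -0.0568  0.19  ]
12.1667 12.5667 13.4167 [0.1 0.7 0.6] [ 0.5358 -0.075   0.19  ]
```

View pics/f_all.png

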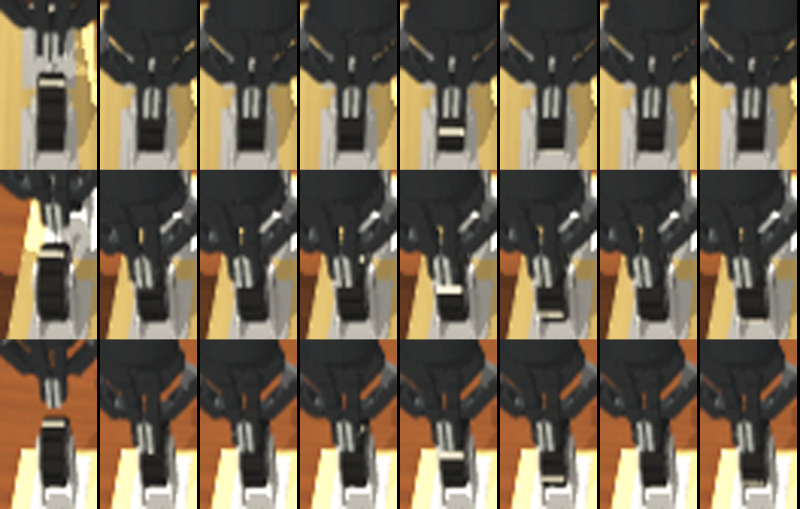

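Result: the wheels on seats 3, 2 and 0 keep spinning after release, with the chalk changing from frame to frame. Seat 1's wheel stopped dead, so that castor goes.

```bash
python3 - <<'E'
from h import *
p=env.get_state()['tcp_pos'];env.movel(p+[0,0,.04],.3)
env.grip(.085)
s=SEAT[1];q=down(YAW+np.pi)
env.reach(np.array([*s,.22]),q)
env.movel(np.array([*s,.130]),.12)
env.grip(.02,60)
st=env.get_state();print(st['time'],st['opening'],st['force'].round(1),st['tcp_pos'].round(4))
env.movel(np.array([*s,.165]),.06)
st=env.get_state();print(st['time'],st['opening'],st['force'].round(1))
env.movel(np.array([*s,.29]),.2)
p,_=camera('scene');cv2.imwrite('pics/lift.png',cv2.resize(p,(800,600)))
p,_=camera('top');cv2.imwrite('pics/liftt.png',cv2.resize(p,(800,600)))
E
```

```text
16.6167 0.03631666003394945 [-1.8  1.   5.5] [0.4807 0.0898 0.1305]
17.35 0.03642889153348856 [-0.2  0.1 -3.9]
```

View pics/lift.png

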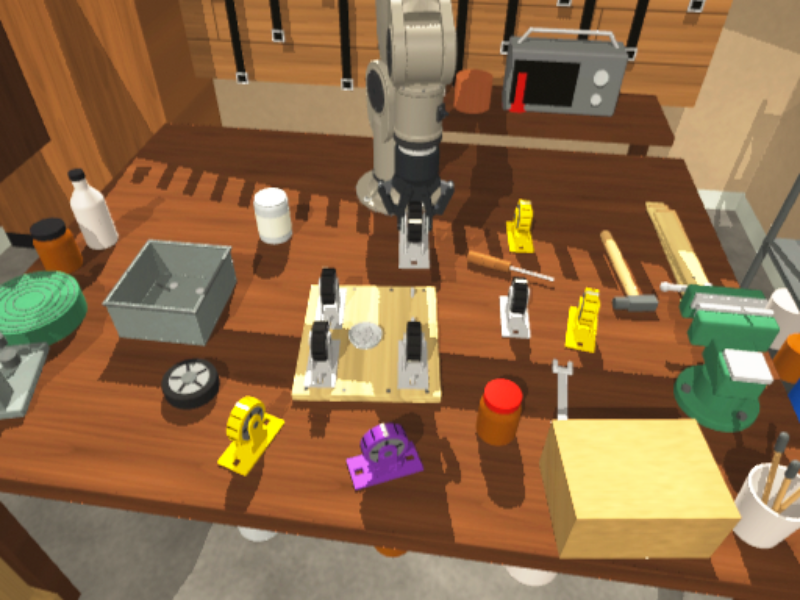

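The castor hangs level in the jaws (around pixel 412,240) and the other three are still seated. Next is the bin.

```bash
python3 - <<'E'
from h import *
b=np.array([.525,-.400]);q=down(np.deg2rad(180.7))
env.movel(np.array([*b,.29]),.35,rot=q)
env.movel(np.array([*b,.125]),.2)
print(T(),env.get_state()['opening'],env.get_state()['force'].round(1))
env.grip(.07)
env.movel(np.array([*b,.27]),.25)
print(T())
p,_=camera('scene');cv2.imwrite('pics/bin.png',cv2.resize(p,(800,600)))
s=np.array([.4533,.301])
env.reach(np.array([*s,.25]),down(np.deg2rad(183.2)));print(T())
p,d=camera('top');cv2.imwrite('pics/studs.png',p);cv2.imwrite('pics/studsb.png',cv2.resize(p[130:260,190:330],None,fx=4.5,fy=4.5,interpolation=cv2.INTER_CUBIC))
print([proj('top',[*(SEAT[1]+k*.044*ex),.04]) for k in(-1,1)])
E
```

```text
20.75 0.03663502073766001 [ 0.  -0.1 -3.5]
21.9083
24.4583
[array([[232.29747864, 219.93594627]]), array([[227.5179492 , 187.06142154]])]
```

View pics/bin.png

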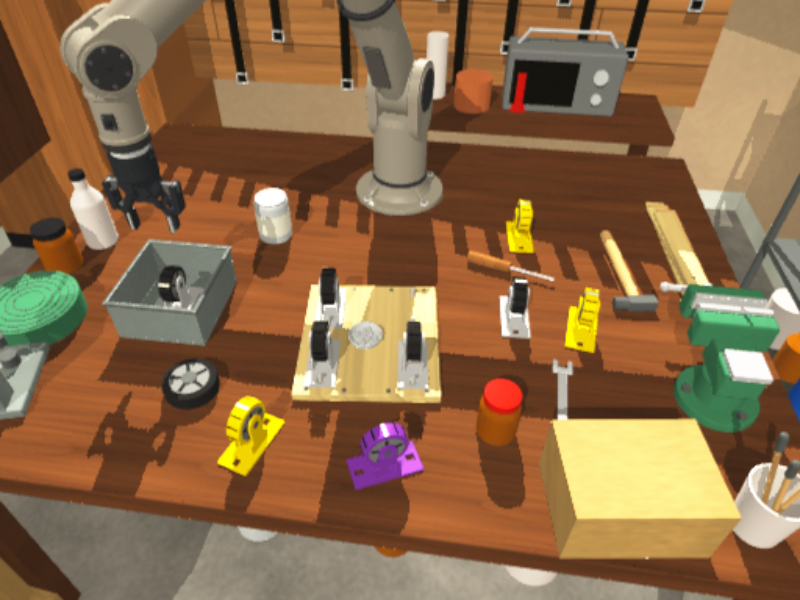

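View pics/studsb.png

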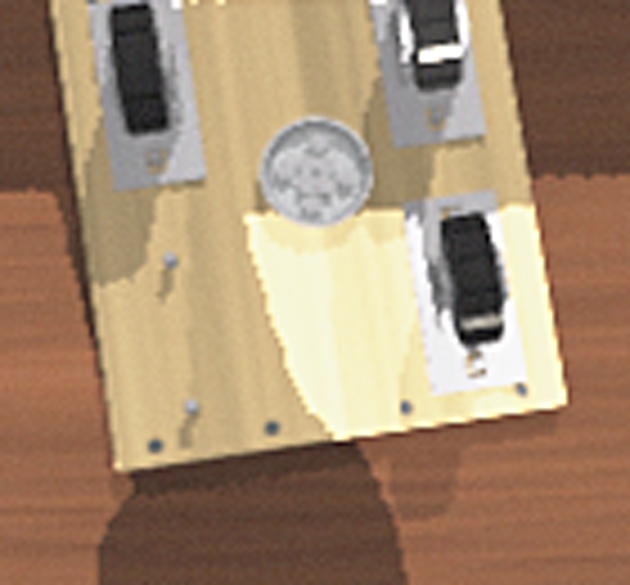

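The discarded castor stands in the bin (172,290). The bared studs, seen at about (227.4,187.4) and (232.3,220.3) in the top view, fit the prediction within 0.4 px. Now the spare.

```bash
python3 - <<'E'
from h import *
print(ray('top',120+126.5/3.8-.4,105+425/3.8-.4,.004),ray('top',120+126.5/3.8-.4,105+425/3.8-.8,.004))
a=ray('top',120+123/3.8,105+362/3.8,.004);b=ray('top',120+130/3.8,105+488/3.8,.004);print(np.linalg.norm(a-b),np.rad2deg(np.arctan2(*(a-b)[1::-1])))
i=cv2.imread('pics/top0.png')[185:245,130:175];cv2.imwrite('pics/sp.png',cv2.resize(i,None,fx=10,fy=10,interpolation=cv2.INTER_CUBIC))
E
```

```text
[0.45418749 0.30090777 0.004     ] [0.45527269 0.30090706 0.004     ]
0.09020207356937783 3.136223415437243
```

View pics/sp.png

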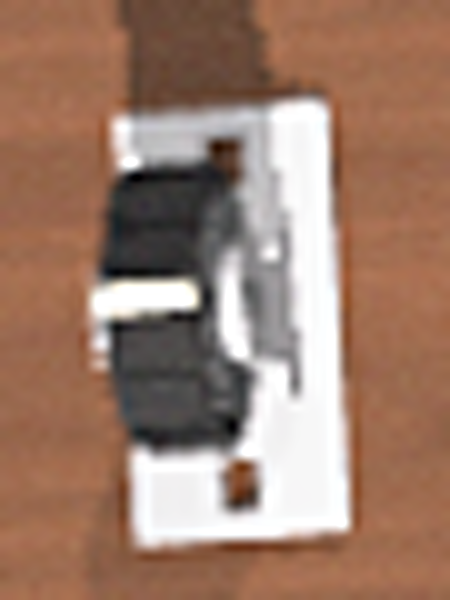

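```bash
python3 - <<'E'
from h import *
s=np.array([.4541,.301]);q=down(np.deg2rad(183.2))
env.grip(.085)
env.movel(np.array([*s,.21]),.25,rot=q)
env.movel(np.array([*s,.112]),.12)
env.grip(.02,60)
st=env.get_state();print(st['time'],st['opening'],st['force'].round(1),st['tcp_pos'].round(4))
env.movel(np.array([*s,.22]),.15)
env.movel(np.array([*SEAT[1],.22]),.25,rot=down(YAW+np.pi))
p,_=camera('scene');cv2.imwrite('pics/sp_s.png',p)
P=[*SEAT[1],.108]
cv2.imwrite('pics/sp_s6.png',crop('scene',p,P,7,(42,55)))
u,v=proj('scene',P)[0].astype(int)
st=env.get_state();t=st['tcp_pos'];zb=t[2]-.112;print(T(),t.round(4),st['opening'])
c=t[:2]
for n,o in dict(fr=(.058,-.028),fl=(.058,.028),br=(-.058,-.028),bl=(-.058,.028),slot=(.044,0)).items():
    x=proj('scene',[*(c+o[0]*ex+o[1]*ey),zb+(.005 if n=='slot' else .0025)])[0];print(n,((x-[u-55,v-42]+.5)*7).round(0))
E
```

```text
26.5833 0.03638117693677668 [-0.5  0.4  5.6] [0.4543 0.3014 0.1125]
28.5 [0.4802 0.091  0.2198] 0.03613058990835233
fr [334. 382.]
fl [466. 384.]
br [337. 211.]
bl [460. 213.]
slot [400. 356.]
```

View pics/sp_s6.png

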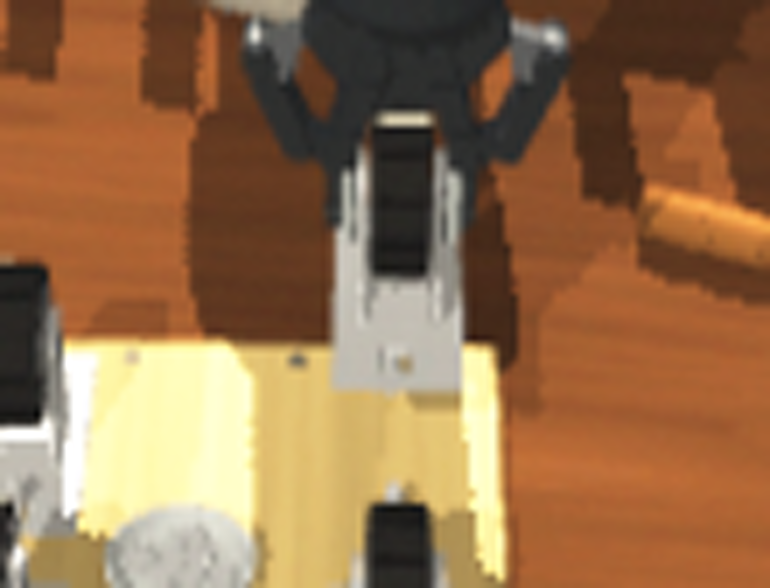

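```bash
python3 - <<'E'
from h import *
i=cv2.imread('pics/scene0.png')
for k,o in enumerate([(.15,-.135),(.15,.135),(-.15,.135)]):
    x=proj('scene',[*(BC+o[0]*ex+o[1]*ey),.018])[0];u,v=x.astype(int)
    a=cv2.resize(i[v-12:v+13,u-12:u+13],(250,250),interpolation=cv2.INTER_CUBIC);cv2.circle(a,tuple(int(t) for t in (x-[u-12,v-12]+.5)*10),3,(0,0,255),-1)
    cv2.imwrite(f'pics/k{k}.png',a)
cv2.imwrite('pics/k.png',np.hstack([cv2.imread(f'pics/k{k}.png') for k in range(3)]))
E
```

```text
(no output)
```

View pics/k.png

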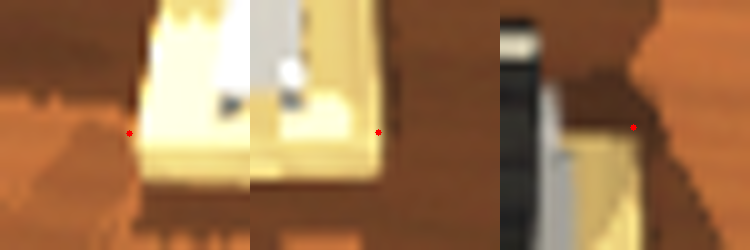

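```bash
python3 - <<'E'
from h import *
env.movel(np.array([*SEAT[1],.175]),.15)
env.dwell(.1)
st=env.get_state();t=st['tcp_pos'];c=t[:2];print(st['time'],t.round(4),SEAT[1].round(4),st['force'].round(1),(R.from_quat(st['orientation'][[1,2,3,0]]).as_matrix()).round(4))
p,_=camera('scene');P=[*SEAT[1],.07];u,v=proj('scene',P)[0].astype(int)
cv2.imwrite('pics/sp_s7.png',crop('scene',p,P,7,(42,55)))
for n,o in dict(fr=(.058,-.028),fl=(.058,.028),slot=(.044,0)).items():
    x=proj('scene',[*(c+o[0]*ex+o[1]*ey),t[2]-.1125+(.005 if n=='slot' else .0)])[0];print(n,((x-[u-55,v-42]+.5)*7).round(0))
for k in(-1,1):print('stud',((proj('scene',[*(SEAT[1]+k*.044*ex),.04])[0]-[u-55,v-42]+.5)*7).round())
E
```

```text
29.05 [0.4811 0.0899 0.1759] [0.4804 0.0894] [-0.3  0.7 -3.1] [[-9.925e-01 -1.224e-01  1.500e-03]
 [-1.224e-01  9.925e-01  5.000e-04]
 [-1.500e-03  3.000e-04 -1.000e+00]]
fr [330. 399.]
fl [458. 402.]
slot [394. 370.]
stud [391. 285.]
stud [392. 415.]
```

View pics/sp_s7.png

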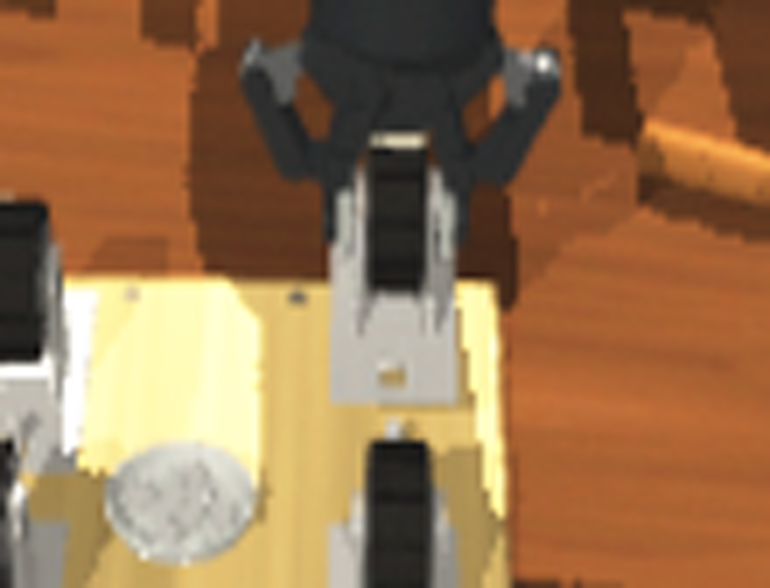

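```bash
python3 - <<'E'
from h import *
s=SEAT[1]+.0006*ey-.0004*ex
h=env.movel(np.array([*s,.158]),.1); 
h=env.movel(np.array([*s,.1305]),.03,stop_force=8)
st=env.get_state();print(h,st['time'],st['tcp_pos'].round(4),st['force'].round(1),st['torque'].round(2),st['opening'])
E
```

```text
True 30.3083 [0.4796 0.0899 0.1305] [-0.7 -0.1  4.7] [-0.19 -0.06 -0.06] 0.03608661834772437
```

The plate went down over the studs to the seated height in one go, with TCP z at 0.1305. I'll release and check.

```bash
python3 - <<'E'
from h import *
env.grip(.085)
p=env.get_state()['tcp_pos'];env.movel(p+[0,0,.12],.2)
env.movel(np.array([.35,.33,.33]),.3,rot=down(YAW+np.pi)) if kin.inverse_kinematics(np.array([.35,.33,.33]),down(YAW+np.pi)) is not None else env.reach(np.array([.45,.33,.33]),down(YAW+np.pi))
env.dwell(.5)
for n in('scene','top'):
    p,d=camera(n);cv2.imwrite(f'pics/end_{n}.png',cv2.resize(p,(800,600)));
    Q=cloud(d,calibration(n))
    if n=='top':
        cv2.imwrite('pics/end_c.png',cv2.resize(p[105:245,190:330],None,fx=4.2,fy=4.2,interpolation=cv2.INTER_CUBIC))
    q=Q.reshape(-1,3)
    for i,s in enumerate(SEAT):
        l=(q[:,:2]-s)@np.array([ex,ey]).T;k=(abs(l[:,0])<.057)&(abs(l[:,1])<.028)
        w=k&(q[:,2]>.085)&(q[:,2]<.14);pl=k&(q[:,2]<.035)&(abs(l[:,0])>.03)
        print(n,i,'wheel',((l[w].min(0)+l[w].max(0))/2*1000).round(1),'ztop',np.percentile(q[w,2],95).round(4),'plate z',np.median(q[pl,2]).round(4))
print(T())
E
```

```text
scene 0 wheel [12.2  1.5] ztop 0.1162 plate z 0.0208
scene 1 wheel [12.7 -1.1] ztop 0.1164 plate z 0.0211
scene 2 wheel [11.7  1. ] ztop 0.1169 plate z 0.0201
scene 3 wheel [11.7  1.2] ztop 0.1168 plate z 0.0204
top 0 wheel [-0.4  0.5] ztop 0.1185 plate z 0.0226
top 1 wheel [-3.2 -1.3] ztop 0.1187 plate z 0.0226
top 2 wheel [-0.7 -0. ] ztop 0.1185 plate z 0.0223
top 3 wheel [-1.7 -0.7] ztop 0.1192 plate z 0.0222
33.2917
```

View pics/end_c.png

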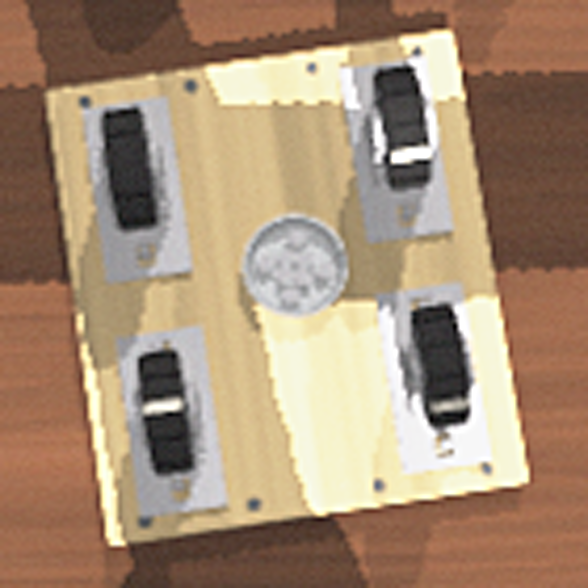

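View pics/end_scene.png

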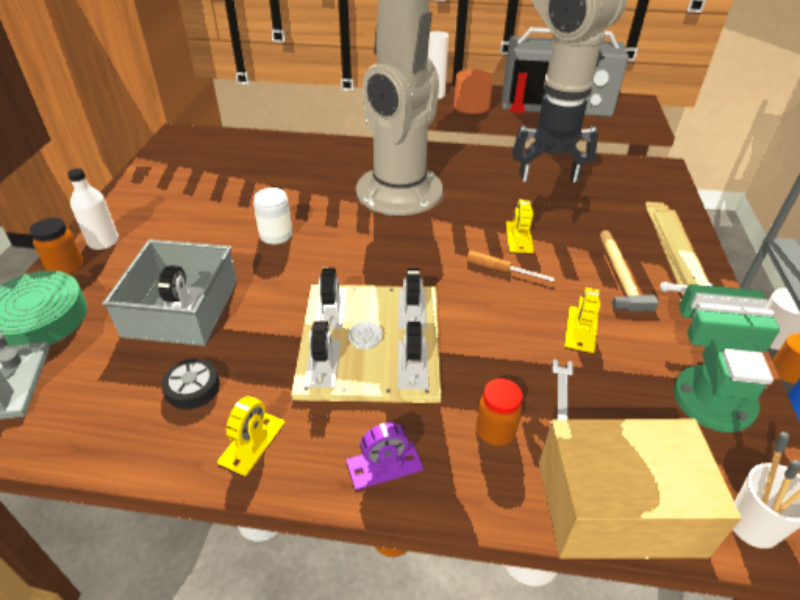

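The pictures show all four castors seated. The spare's plate reads 22.6 mm high, like the others (22.2–22.6), and its wheel top matches too. The gripper is clear and the other bench items look unmoved. Handing in.

```bash
python3 -c "
from h import *
job.job_done();print('done')"
```

```text
the job is handed in; nothing more can be done
done
```

The castor that binds was the one on seat 1. It is now in the scrap bin, the spare sits in its place, and the job is handed in; no verdict was reported.

- **Finding it:** I flicked all four wheels with closed fingertips. Those on seats 0, 2 and 3 spun on after the push. Seat 1's turned about 0.8–0.9 rad and stopped dead.
- **Swapping it:** I lifted the seat 1 castor off and released it in the bin, where the last picture shows it. The spare went down over the bared studs in one go to the seated height.
- **Last checks:**
  - **Spare:** its plate and wheel heights agree with the three sound castors to about 0.5 mm or better. Its wheel centre was about 3.5 mm from the seat centre in the top view, and the limit is 7 mm.
  - **Sideways position:** before lowering, the scene camera put the spare 1–2 mm to one side of where the gripper position put it, but it went on without catching.
  - **Bench:** nothing else looked moved, and the robot was clear of everything at about 33 s of the 72 s allowed.

No check failed. I judged the sound castors' positions and the undisturbed items from the pictures and depth readings only.

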